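Set the third post and shelf in the test kiln

ROBOT

A 7-joint arm with a two-finger parallel gripper is mounted at the origin on the work surface. World frame = base frame: x ahead of the robot, y to its left, z up, the work surface at z = 0. Lengths are in m, angles in rad, forces in N, time in s.
With the tool pointing down it reaches from about 0.4 to 0.925 m from the base axis. Payload 5.6 kg.
Tool frame: the origin (TCP) lies midway between the tips of the shut fingers; the grasp point (between the pads) lies 19 mm behind it (grip_point_offset is the distance from the TCP to the grasp point, in m); z points along the fingers, y is the direction in which the jaws open and shut (so a half turn about z gives the same grasp; the last joint's range is limited). The gripper opens to 85 mm and grips with 20 to 120 N. Pads are 22 mm wide; open, the fingers measure 114 mm over their backs; the gripper's body (76 mm by 85 mm) begins 54 mm behind the grasp point. The pads swing forward as they close: fully open they stand 13 mm farther back than shut.
Start: joints at [-1.177, 0.468, -0.012, 1.603, 0.006, 1.071, -0.056], TCP at [0.275, 0.589, 0.231] pointing down, gripper open.
Joint ranges: [-2.53, 2.53], [-0.31, 2.02], [-1.57, 1.55], [0.28, 2.44], [-1.29, 4.43], [0.15, 1.84], [-2.92, 2.92]. Speed limits (rad/s): [2.57, 2.57, 3.14, 3.14, 3.14, 3.14, 3.14].

INTERFACE

Orientations are given as a 3x3 rotation matrix whose columns are the frame's x, y, z axes.
In Python, from station import * gives the robot as it stands. Calls block until the motion is done:
- move_to(position, orientation): joint-space move of the TCP to a pose.
- move_linear(position, attitude=None, feed=0.15): straight line of the TCP; attitude=None keeps the orientation; feed is the mean speed in m/s.
- move_j(angles): joint-space move.
- set_gripper(opening, strength=None): finger opening in m; strength is the grip in N (None keeps the last); returns when the fingers have stopped.
- pause(seconds).
- solve_ik(position, orientation): joint angles nearest the present ones, or None.
- sense(): the state.
- capture(name): name is "scene" or "top"; returns the picture (384x512x3 uint8, red, green, blue); there is no depth.
- get_calibration(name): a dict with "K" (3x3 intrinsics, pixels), "origin" and "orientation" of the camera in the world. Camera axes: x right, y up, looking along -z (the intrinsics and any distortion apply to the point x, -y, -z); pixel columns grow to the right and rows downward; lengths in m; the calibration is good to about 2 mm. A picture is of the moment at which its call begins. get_calibration takes no time and is no camera call.
A pose or a line that the arm cannot do raises Unreachable and nothing moves.
- sign_off(): hands the job in, once; it reports no verdict.
The state is a dict: "clock": time; "joint_pos": joint angles; "joint_vel": joint speeds; "joint_torque": joint torques, N m; "tool_pos": TCP position; "tcp_rot": TCP orientation; "contact_force": force on the tool from outside, world axes, zero at the start; "moment": the same for the moment, N m; "gripper_width": finger opening in m.
Only numpy, scipy, OpenCV 4.12 (cv2) and the standard library are available. Lean on these libraries where they do the work, as an engineer would, in place of code of your own. Each camera call takes 0.05 s, during which the arm holds its last target. There are 200 camera calls.

TASK

One of the three kiln posts has toppled and leans against the chamber wall: tip it upright inside the kiln, without lifting it out, and stand it on the chamber floor straight across from the two standing posts, about 155 mm from them centre to centre, so that it can carry the other end of the narrow kiln shelf. Then fetch that shelf from the battens and lay it gently and level across all three posts, with the middle of every post under it, and let go. Leave the two standing posts and the two pots in the kiln where they are.

Things in the scene. Friction and masses are not known exactly. Their poses are not given: they have to be found in the camera images.
- kiln: Square top-loading test kiln, lid off, fixed. Origin: centre of its underside, on the bench; z up. Outside 412 x 412 mm (plus a 58 mm controller on the +x face), rim 280 mm above origin. Chamber 280 x 280 mm (walls at x, y = +-140 mm in its frame), flat white floor 70 mm above origin, 210 mm deep. A thin ceramic sheath juts 22 mm from the -x wall at y -122, z 190 mm.
- post_a: Square tan kiln post, 30 x 30 x 150 mm, about 0.27 kg, standing upright on the chamber floor near the -y wall. Origin: centre of its foot; z along its length (towards its top), x and y across its faces.
- post_b: Second standing post, same as post_a, beside it on its +x side (a few mm gap). Together they carry one end of the shelf.
- post_c: Third post, the same size (30 x 30 x 150 mm), about 0.27 kg. Toppled: its foot is on the chamber floor, and its top leans in the kiln's +y direction against the +y wall, about 38 degrees from vertical. Origin: centre of its foot; z along its length from foot to top; its x axis is level (parallel to the wall it leans on). Centre of mass at mid-length.
- shelf: Narrow kiln shelf, a flat tan plate with white wash on top, 66 mm (x) x 200 mm (y, long) x 14 mm thick, about 0.4 kg, lying flat on two battens on the bench. Origin: centre of its underside; z up.
- battens: Two parallel wooden battens fixed on the bench, 20 mm high and 20 mm wide, 130 mm long (x), at y = +-65 mm in this frame; free bench between them. Origin: midway between them, on the bench top.
- cup: Small pink biscuit-fired cup, 54 mm across, 52 mm high, standing on the chamber floor beside the work. Origin: centre of its underside. Leave it.
- dish: Small cream open bowl, 58 mm across, 36 mm high, standing on the chamber floor on the other side. Origin: centre of its underside. Leave it.
Things that resemble listed ones, but are neither listed nor needed, are in the scene too. What is shaped like the shelf but orange is not meant. What is shaped like the post_c but turquoise is not meant.

How it is judged:
On the way, in this order (a step that is already met when the one before it is completed fails the run):
1. the toppled post stands upright on the chamber floor opposite the pair, let go and still (angle between post_c's own z axis and vertical below 0.05 rad and z of post_c in the frame of kiln below 0.073 m and horizontal distance between post_c and post_a between 0.125 and 0.19 m and horizontal distance between post_c and post_b between 0.125 and 0.19 m and contact force between post_c and the fingers below 0.05 N and linear speed of post_c below 0.02 m/s), for 0.2 s.
2. the shelf is lifted off the battens (height (world z) of shelf above 0.12 m), for 0.1 s.
At the end, for the whole second after the job is handed in: All posts upright (3 deg) on the floor, post_c 125 mm or more from each other post; shelf level (2 deg) on them, post centres under it (within 97 mm of its middle lengthwise; 32 mm across, post_c 25); all released, at rest; standing posts and pots within 12 mm of their starts (angle between each of post_a, post_b, post_c's own z axis and vertical below 0.05 rad and z of post_c in the frame of kiln below 0.073 m and angle between shelf's own z axis and vertical below 0.035 rad and z of shelf in the frame of kiln between 0.217 and 0.224 m and contact force between shelf and post_c above 0.3 N and horizontal distance between post_c and post_a above 0.125 m and horizontal distance between post_c and post_b above 0.125 m and linear speed of each of shelf, post_c below 0.02 m/s and contact force between shelf and the fingers below 0.05 N and distance of each of post_a, post_b, cup, dish from where it was at the start of the episode below 0.012 m and x of post_a in the frame of shelf between -0.032 and 0.032 m and x of post_b in the frame of shelf between -0.032 and 0.032 m and x of post_c in the frame of shelf between -0.025 and 0.025 m and y of post_a in the frame of shelf between -0.097 and 0.097 m and y of post_b in the frame of shelf between -0.097 and 0.097 m and y of post_c in the frame of shelf between -0.097 and 0.097 m); the robot touches nothing.
It fails at once if the toppled post is lifted out of the kiln (foot more than 100 mm above the chamber floor) (z of post_c in the frame of kiln above 0.17 m).
It fails at once if a standing post is toppled or pushed away (distance of any of post_a, post_b from where it was at the start of the episode above 0.02 m or angle between any of post_a, post_b's own z axis and vertical above 0.15 rad).
It fails at once if a pot in the kiln is pushed away or tipped (distance of any of cup, dish from where it was at the start of the episode above 0.02 m or angle between any of cup, dish's own z axis and vertical above 0.3 rad).
It fails at once if the shelf is dropped (falling free at more than 0.4 m/s) (linear speed of shelf above 0.4 m/s and contact force between shelf and the fingers below 0.05 N).
It also fails if it takes over 64 s, if anything falls off the work surface, if the arm or the gripper's body presses on something with over 40 N, if the wrist force passes 120 N, or if a joint passes its speed limit or range.

## Working session

There is one attempt and no reset: what is moved stays moved. The work goes in short steps, each a Python script; the robot and the scene stay as the last script left them, time stands still between calls to the robot, and variables do not carry over. Pictures are saved under pics/ and viewed, about 8 in all and at most 12, crops included, and the job is handed in when it is done.

```bash
mkdir -p pics; ls; python3 - <<'E'
from station import *
import cv2,numpy as np
np.set_printoptions(precision=4,suppress=True)
for n in("scene","top"):
    c=capture(n);cv2.imwrite(f"pics/{n}0.png",cv2.resize(c[:,:,::-1],(800,600),interpolation=cv2.INTER_CUBIC));cv2.imwrite(f"{n}0raw.png",c[:,:,::-1])
    print(n,get_calibration(n))
print(sense())
E
```

```text
pics
scene {'K': array([[440.4973,   0.    , 257.89  ],
       [  0.    , 440.4973, 193.5049],
       [  0.    ,   0.    ,   1.    ]]), 'origin': array([ 1.0179, -0.2649,  1.1778]), 'orientation': array([[ 0.5527, -0.725 ,  0.4109],
       [ 0.8332,  0.4899, -0.2564],
       [-0.0154,  0.4841,  0.8749]])}
top {'K': array([[402.2251,   0.    , 246.9801],
       [  0.    , 402.2251, 195.7888],
       [  0.    ,   0.    ,   1.    ]]), 'origin': array([0.4214, 0.0736, 1.1972]), 'orientation': array([[ 0.0174,  0.9946, -0.1027],
       [-0.9998,  0.0179,  0.0039],
       [ 0.0057,  0.1026,  0.9947]])}
{'clock': 0.1, 'joint_pos': array([-1.177 ,  0.4683, -0.0116,  1.6035,  0.006 ,  1.0714, -0.0563]), 'joint_vel': array([ 0.001 , -0.0042,  0.0015, -0.0029, -0.    ,  0.0008, -0.0013]), 'joint_torque': array([  0.0012, -53.3519,   0.0216, -25.1964,   0.0115,   0.0043,
        -0.    ]), 'tool_pos': array([0.2748, 0.5885, 0.2304]), 'tcp_rot': array([[-0.9061,  0.423 , -0.0006],
       [ 0.423 ,  0.9061, -0.0015],
       [-0.0001, -0.0016, -1.    ]]), 'contact_force': array([ 0.1238,  0.4516, -0.2384]), 'moment': array([ 0.0343, -0.0424, -0.0304]), 'gripper_width': 0.08516086832105986}
```

View pics/scene0.png

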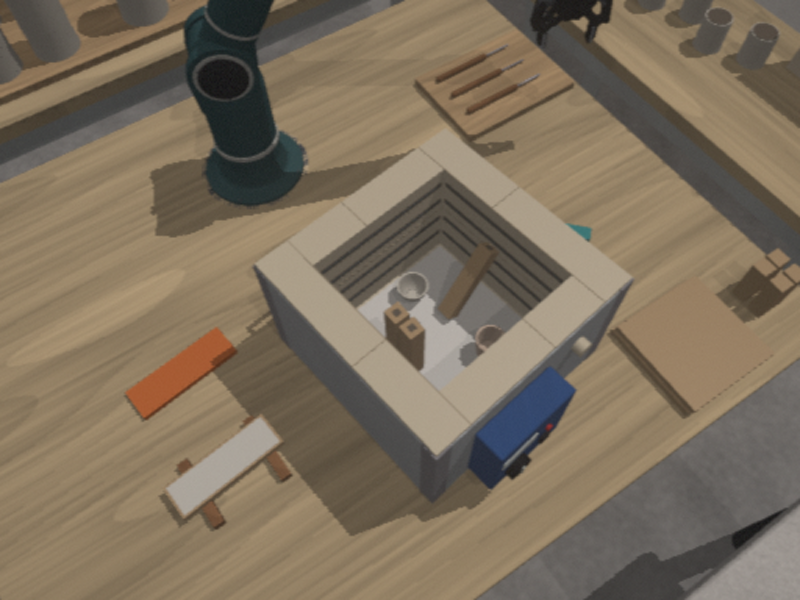

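View pics/top0.png

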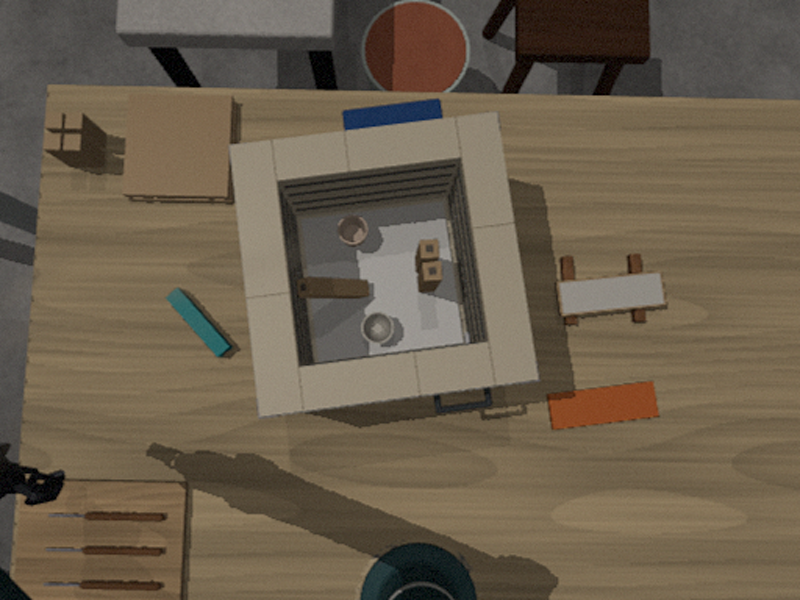

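The top view shows the leaning tan post at (335,288), standing posts at (429,262), the cup at (352,230), the dish at (377,327) and the white shelf at (611,294). Lookalikes are the orange plate (603,404) for the shelf, and the turquoise bar (200,322) and the tan stack (70,140) for post_c. I choose the white-topped plate on the battens and the tan post leaning inside the kiln.

```bash
python3 - <<'E'
import cv2
a=cv2.imread("top0raw.png");b=cv2.imread("scene0raw.png")
def s(n,i,x0,y0,w,h,k):
    c=cv2.resize(i[y0:y0+h,x0:x0+w],None,fx=k,fy=k,interpolation=cv2.INTER_CUBIC)
    c=cv2.convertScaleAbs(c,alpha=1.5)
    cv2.imwrite(f"pics/{n}.png",c)
s("topk",a,175,95,145,145,4); s("scenek",b,210,105,160,145,4)
E
```

```text
(no output)
```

View pics/topk.png

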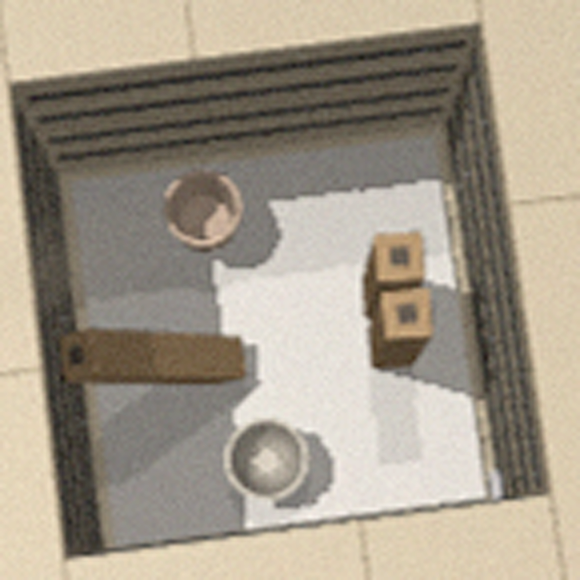

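View pics/scenek.png

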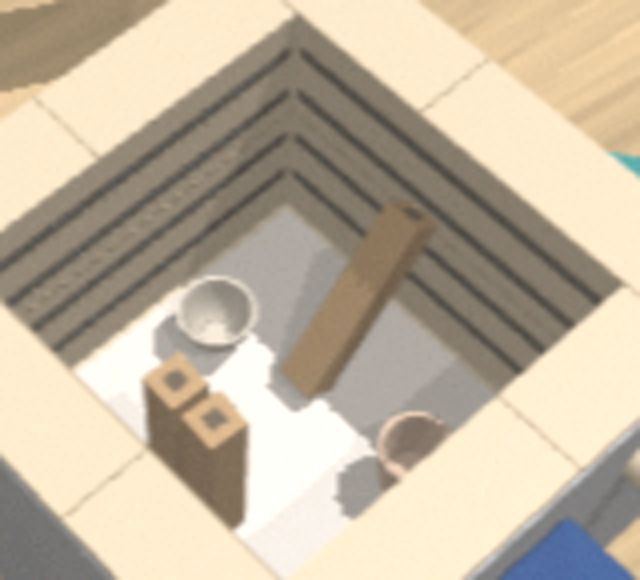

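The crops confirm the choice. In topk, post_c is the brown bar from (62,356) to (243,357), and the post tops are at (399,256) and (407,313). The cup is at (203,210), the dish at (266,460), and the inner rim corners are at (12,85), (478,25), (548,493) and (68,557). Scenek shows post_c leaning, with its top at (412,212) and its foot at about (308,385).

```bash
cat > h.py <<'E'
import numpy as np,cv2
from station import *
np.set_printoptions(precision=4,suppress=True)
def ray(cam,px,z):
    c=get_calibration(cam);K=c["K"];u,v=px
    d=np.array([(u-K[0,2])/K[0,0],-(v-K[1,2])/K[1,1],-1]);d=np.asarray(c["orientation"])@d
    o=np.asarray(c["origin"]);return o+d*(z-o[2])/d[2]
def crop(p,x0,y0,k=4): return ((p[0]+.5)/k-.5+x0,(p[1]+.5)/k-.5+y0)
def T(p,z): return ray("top",crop(p,175,95),z)
def S(p,z): return ray("scene",crop(p,210,105),z)
E
python3 - <<'E'
from h import *
C=np.array([T(p,.28)[:2] for p in[(12,85),(478,25),(548,493),(68,557)]]) # (+y,+x),(−y,+x),(−y,−x),(+y,−x)
m=np.array([[.14,.14],[.14,-.14],[-.14,-.14],[-.14,.14]])
print(C, [np.linalg.norm(C[i]-C[i-1]) for i in range(4)])
q=C-C.mean(0);yaw=np.arctan2((m[:,0]*q[:,1]-m[:,1]*q[:,0]).sum(),(m*q).sum());o=C.mean(0)
R=np.array([[np.cos(yaw),-np.sin(yaw)],[np.sin(yaw),np.cos(yaw)]]);k=lambda w:R.T@(w[:2]-o)
print("kiln",o,yaw,"res",(q@R-m))
for n,f,p,z in[("a?",T,(399,256),.22),("b?",T,(407,313),.22),("a?",S,(178,379),.22),("b?",S,(216,418),.22),
 ("cup",T,(203,210),.122),("dish",T,(266,460),.106),("cup",S,(414,447),.122),("dish",S,(217,310),.106),
 ("cf1",T,(243,337),.0884),("cf2",T,(243,378),.0884),("cTop",S,(412,212),.197),("cTop",T,(75,355),.197)]:
    w=f(p,z);print(n,w[:2],"kiln",k(w))
a=cv2.imread("top0raw.png")[160:220,345:440];h=cv2.cvtColor(a,cv2.COLOR_BGR2HSV)
M=((h[...,1]<60)&(h[...,2]>110)).astype(np.uint8);n,l,st,_=cv2.connectedComponentsWithStats(M);i=1+st[1:,4].argmax();print(st[i])
r=cv2.minAreaRect(np.argwhere(l==i)[:,::-1].astype(np.float32));b=cv2.boxPoints(r)+[345,160]
W=np.array([ray("top",p,.034)[:2] for p in b]);print("shelf px",b,W,W.mean(0),[np.linalg.norm(W[j]-W[j-1]) for j in range(4)])
b=cv2.imread("scene0raw.png")[260:340,95:190];h=cv2.cvtColor(b,cv2.COLOR_BGR2HSV)
M=((h[...,1]<60)&(h[...,2]>110)).astype(np.uint8);n,l,st,_=cv2.connectedComponentsWithStats(M);i=1+st[1:,4].argmax();print(st[i])
b=cv2.boxPoints(cv2.minAreaRect(np.argwhere(l==i)[:,::-1].astype(np.float32)))+[95,260]
W=np.array([ray("scene",p,.034)[:2] for p in b]);print("scene shelf",W.mean(0),[np.linalg.norm(W[j]-W[j-1]) for j in range(4)],W)
E
```

```text
[[ 0.7009  0.2354]
 [ 0.7423 -0.0369]
 [ 0.468  -0.0783]
 [ 0.4269  0.1941]] [np.float64(0.27708946848454363), np.float64(0.2754555083505864), np.float64(0.2774115059647012), np.float64(0.2754764161053123)]
kiln [0.5846 0.0786] 0.15006925230470672 res [[-0.0015 -0.0023]
 [-0.0013  0.0022]
 [ 0.0013  0.0023]
 [ 0.0014 -0.0022]]
a? [0.6156 0.0038] kiln [ 0.0195 -0.0785]
b? [ 0.5801 -0.0014] kiln [-0.0163 -0.0785]
a? [ 0.5767 -0.001 ] kiln [-0.0197 -0.0775]
b? [0.6122 0.0034] kiln [ 0.0161 -0.0785]
cup [0.6644 0.1305] kiln [0.0867 0.0394]
dish [0.4959 0.0846] kiln [-0.0867  0.0192]
cup [0.6622 0.1278] kiln [0.0841 0.0371]
dish [0.4935 0.0835] kiln [-0.0893  0.0185]
cf1 [0.5825 0.1024] kiln [0.0016 0.0239]
cf2 [0.5538 0.1018] kiln [-0.0269  0.0276]
cTop [0.548  0.2035] kiln [-0.0175  0.1289]
cTop [0.5535 0.2046] kiln [-0.0119  0.1292]
[  13   15   67   26 1300]
shelf px [[357.5452 180.6795]
 [422.4055 173.8521]
 [424.5041 193.789 ]
 [359.6438 200.6164]] [[ 0.5916 -0.2533]
 [ 0.6153 -0.4439]
 [ 0.5566 -0.4484]
 [ 0.5332 -0.2588]] [ 0.5742 -0.3511] [np.float64(0.058682902156257356), np.float64(0.19206002153141513), np.float64(0.058877566954002925), np.float64(0.19107629424033984)]
[  11    7   73   63 1588]
scene shelf [ 0.5709 -0.3534] [np.float64(0.05872000829969753), np.float64(0.19396935957279296), np.float64(0.06164013562070961), np.float64(0.19031744367842246)] [[ 0.5527 -0.4536]
 [ 0.5294 -0.2611]
 [ 0.5908 -0.2548]
 [ 0.6107 -0.444 ]]
```

```bash
cat >> h.py <<'E'
from scipy.spatial.transform import Rotation as Ro
KO=np.array([.5838,.0778,0]);YAW=.150
KR=Ro.from_euler('z',YAW).as_matrix()
def W(p): return KO+KR@np.asarray(p,float)
def tool(tilt=0,flip=1):  # in world; tool y along +-kiln x, tilted about kiln x
    z=np.array([0,0,-1.]);y=np.array([flip,0,0.]);x=np.cross(y,z)
    return KR@Ro.from_euler('x',tilt).as_matrix()@np.c_[x,y,z]
TH=np.radians(38);SG=.078;XC=-.014
G0=np.array([XC,.0365+SG*np.sin(TH),.0792+SG*np.cos(TH)])   # grasp point, kiln frame
def tcp(g,tilt): return W(np.asarray(g)+.019*np.array([0,np.sin(tilt),-np.cos(tilt)]))
def go(g,tilt,dur,flip):
    p=tcp(g,tilt);d=np.linalg.norm(p-sense()["tool_pos"])
    move_linear(p,tool(tilt,flip),feed=max(d,1e-4)/dur)
E
python3 - <<'E'
from h import *
for f in(1,-1):
    for n,g,t in[("hi",G0+[0,0,.28],0),("g",G0,0),("lift",G0+[0,-.01,.02],0),("mid",[XC/2,.08,.17],TH/2),("end",[0,.077,.148],TH),("out",[0,.077-.2*np.sin(TH),.148+.2*np.cos(TH)],TH)]:
        q=solve_ik(tcp(g,t),tool(t,f));print(f,n,tcp(g,t),q)
    ys=Ro.from_euler('z',np.arctan2(-.5563+.6153-.0372,0)*0+.122).as_matrix()
    print("shelf",solve_ik([.573,-.352,.006],ys@KR.T@tool(0,f)),"place",solve_ik(W([0,0,.21]),tool(0,f)))
print(G0)
E
```

```text
1 hi [0.5573 0.1593 0.4017] [-0.6703  0.224   0.4101  1.577  -0.0907  1.3594 -0.1004]
1 g [0.5573 0.1593 0.1217] [-0.6266  0.5001  0.3753  1.8854 -0.2473  0.8013  0.0301]
1 lift [0.5588 0.1494 0.1417] [-0.6243  0.4708  0.3927  1.8774 -0.2356  0.8386  0.0384]
1 mid [0.564 0.162 0.152] [-0.4411  0.483   0.3597  1.8697 -0.6337  0.9326  0.4467]
1 end [0.5705 0.1655 0.133 ] [-0.1206  0.5933  0.1408  1.8455 -0.8848  1.0444  0.7473]
1 out [0.5889 0.0438 0.2906] [-0.2286  0.4849  0.5624  1.6783 -0.8346  1.4787  0.7425]
shelf [ 0.0471  0.8824  0.6728  1.6922 -0.7121  0.8279  1.1662] place [-0.5611  0.4072  0.4789  1.8035 -0.221   0.9839  0.1576]
-1 hi [0.5573 0.1593 0.4017] [ 0.5454  0.5429 -1.3097  1.5014  0.5241  1.4971  2.5261]
-1 g [0.5573 0.1593 0.1217] [-0.1181  0.507  -0.2806  1.85    0.1867  0.8101  2.7972]
-1 lift [0.5588 0.1494 0.1417] [-0.1159  0.4747 -0.26    1.8422  0.1578  0.8447  2.838 ]
-1 mid [0.564 0.162 0.152] [-1.0289  0.9268  1.3418  1.9032 -1.2147  1.4474 -2.2516]
-1 end [0.5705 0.1655 0.133 ] [-0.6437  0.7709  0.8849  1.8801 -1.2334  1.4019 -2.1549]
-1 out [0.5889 0.0438 0.2906] [-0.5588  0.6798  1.1175  1.6982 -1.0622  1.7189 -2.2115]
shelf [-0.1795  1.1183  1.1031  1.7067 -1.1305  1.0917 -1.7112] place [-1.0711  0.7759  1.3484  1.8311 -0.8102  1.2314 -2.462 ]
[-0.014   0.0845  0.1407]
```

```bash
python3 - <<'E'
from h import *
p=sense()["tool_pos"].copy();p[2]=.42
move_linear(p,feed=.25)
move_to(tcp(G0+[0,0,.28],0),tool(0,1))
set_gripper(.06,40)
go(G0+[0,0,.09],0,1.6,1)
go(G0,0,1.2,1)
s=sense();print(s["clock"],s["tool_pos"],s["contact_force"],s["gripper_width"])
a=capture("top");b=capture("scene")
f=lambda i,x,y,w,h:cv2.resize(i[y:y+h,x:x+w],(400,400),interpolation=cv2.INTER_CUBIC)
cv2.imwrite("pics/g1.png",cv2.convertScaleAbs(np.hstack([f(a,175,95,145,145),f(b,210,90,160,160)])[:,:,::-1],alpha=1.5))
E
```

```text
6.3417 [0.5577 0.1594 0.1222] [-0.7931  0.8013  0.5359] 0.05996715306829462
```

View pics/g1.png

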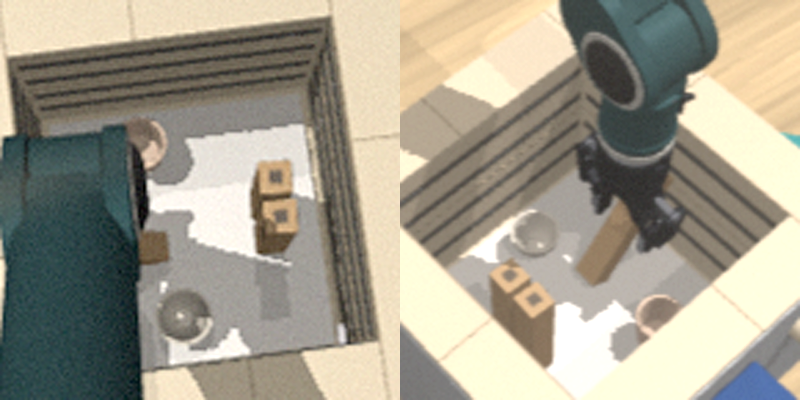

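The left panel shows the gripper over the post, its foot visible at (153,248). The right panel shows the fingers either side of post_c around (625,215), clear of the dish (535,232), the cup (660,315) and the pair. Next I close, lift slightly and rotate.

```bash
python3 - <<'E'
from h import *
def st(n):
    s=sense();print(n,round(s["clock"],2),s["tool_pos"],s["contact_force"],s["moment"],round(s["gripper_width"],4))
st("pre");set_gripper(.02,70);st("closed")
go(G0+[0,-.008,.022],0,.8,1);st("lift")
A=G0+[0,-.008,.022];B=np.array([0,.079,A[2]])
for i in range(1,6):
    t=i/5;go(A+(B-A)*t,TH*t,.7,1);st(i)
b=capture("scene");a=capture("top")
f=lambda i,x,y,w,h:cv2.resize(i[y:y+h,x:x+w],(400,400),interpolation=cv2.INTER_CUBIC)
cv2.imwrite("pics/g2.png",cv2.convertScaleAbs(np.hstack([f(a,175,95,145,145),f(b,210,90,160,160)])[:,:,::-1],alpha=1.5))
E
```

```text
pre 6.44 [0.5577 0.1594 0.1222] [ 0.9652 -0.082   0.6767] [-0.0085 -0.0297  0.024 ] 0.0602
closed 6.82 [0.5576 0.1591 0.122 ] [0.3019 0.0456 2.5103] [-0.2985 -0.0944 -0.0059] 0.0293
lift 7.78 [0.5584 0.1514 0.1435] [-0.8134  0.5968 -3.0288] [ 0.0122  0.0493 -0.0557] 0.0292
1 8.62 [0.5608 0.1549 0.1438] [ 0.6771  0.3911 -2.7854] [-0.2273 -0.0173  0.0071] 0.0294
2 9.49 [0.5631 0.1583 0.1443] [ 0.0504  0.2956 -2.3809] [-0.4591 -0.0543 -0.0011] 0.0289
3 10.37 [0.5655 0.1616 0.1452] [ 0.0217  0.8376 -2.7795] [-0.6595 -0.0989 -0.0168] 0.0297
4 11.24 [0.5678 0.1647 0.1463] [-0.6882  0.382  -2.9946] [-0.8559 -0.1074  0.0128] 0.0291
5 12.12 [0.5703 0.1676 0.1477] [ 0.1888  0.1539 -4.1902] [-1.0034 -0.1841  0.0168] 0.0292
```

View pics/g2.png

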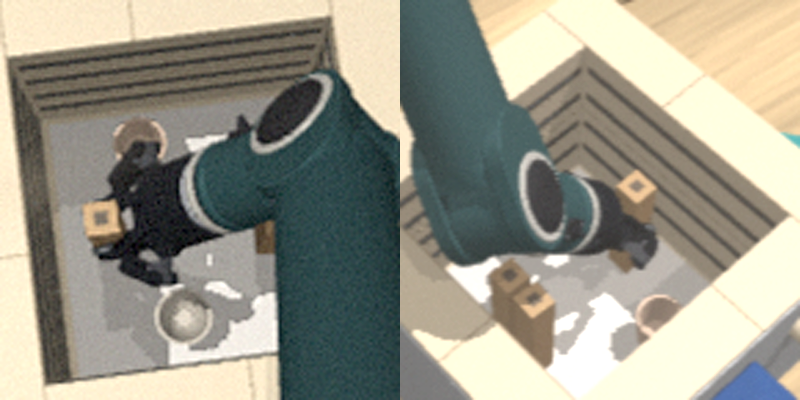

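The post is held upright, its top at (102,218) in the left panel and (637,188) in the right. The pair, cup and dish are undisturbed. I lower it until it touches the floor.

```bash
python3 - <<'E'
from h import *
f=145/400;print("top",KR.T@(ray("top",((102.5)*f-.5+175,(218.5)*f-.5+95),.233)-KO), "scene",KR.T@(ray("scene",(237.5*.4-.5+210,188.5*.4-.5+90),.233)-KO))
g=np.array([0,.079,G0[2]+.022])
f0=np.mean([sense()["contact_force"][2] for _ in range(5)])
z=g[2]-.006
go([0,.079,z],TH,.6,1)
for i in range(16):
    go([0,.079,z],TH,.25,1);pause(.1)
    fz=np.mean([(sense()["contact_force"][2],pause(.02))[0] for _ in range(4)])
    s=sense();print(i,round(z,4),round(fz-f0,2),s["tool_pos"],round(s["clock"],2))
    if fz-f0>4: break
    z-=.0012
E
```

```text
top [0.0012 0.0793 0.233 ] scene [-0.0007  0.0791  0.233 ]
0 0.1567 0.63 [0.5702 0.1675 0.1417] 13.37
1 0.1555 0.65 [0.5703 0.1675 0.1405] 13.93
2 0.1543 0.66 [0.5703 0.1675 0.1393] 14.49
3 0.1531 0.41 [0.5702 0.1675 0.1381] 15.06
4 0.1519 -0.06 [0.5703 0.1675 0.1369] 15.62
5 0.1507 0.37 [0.5703 0.1675 0.1357] 16.19
6 0.1495 0.27 [0.5703 0.1675 0.1345] 16.77
7 0.1483 8.1 [0.5704 0.1675 0.1339] 17.32
```

```bash
python3 - <<'E'
from h import *
z=.1483
go([0,.079,z+.0006],TH,.2,1)
set_gripper(.05,40);pause(.2)
s=sense();print(s["clock"],s["contact_force"],s["gripper_width"])
d=np.array([0,-np.sin(TH),np.cos(TH)]);g=np.array([0,.079,z])
go(g+.09*d,TH,.9,1)
go([0,0,.40],0,1.4,1)
q=solve_ik([.573,-.352,.20],Ro.from_euler('z',.122-YAW).as_matrix()@tool(0,1));print(q,sense()["joint_pos"])
move_linear([.573,-.20,.42],Ro.from_euler('z',.122-YAW).as_matrix()@tool(0,1),feed=.22)
a=capture("top");b=capture("scene");print(sense()["clock"])
f=lambda i,x,y,w,h:cv2.resize(i[y:y+h,x:x+w],(400,400),interpolation=cv2.INTER_CUBIC)
cv2.imwrite("pics/g3.png",cv2.convertScaleAbs(np.hstack([f(a,175,95,145,145),f(b,210,90,160,160)])[:,:,::-1],alpha=1.5))
E
```

```text
18.2167 [ 0.1666 -0.4524 -0.5687] 0.05016308212132459
[ 0.1661  0.5639  0.4833  1.5967 -0.2899  1.0529  0.8522] [-0.4087  0.249   0.274   1.5823 -0.069   1.321   0.0235]
22.3333
```

View pics/g3.png

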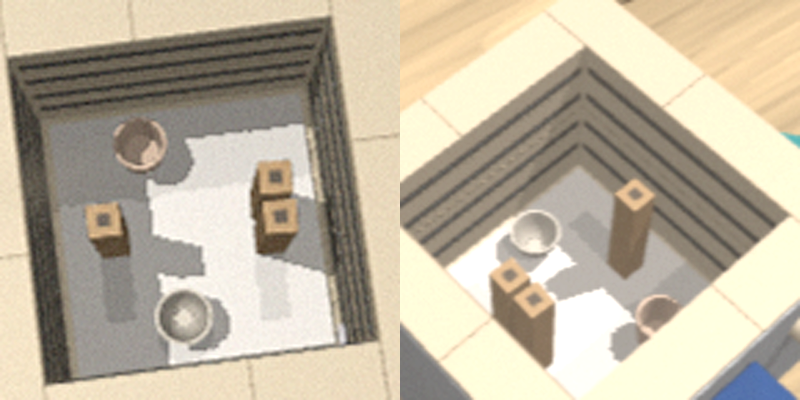

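All three posts stand: in the left panel post_c's top is at (105,221) and the pair's at (275,178) and (281,217), with the cup and dish unmoved. Next I measure these and pick up the shelf.

```bash
python3 - <<'E'
from h import *
f=145/400
for n,p in[("c",(105,221)),("b",(275,178)),("a",(281,217))]: w=ray("top",((p[0]+.5)*f-.5+175,(p[1]+.5)*f-.5+95),.22);print(n,w,KR.T@(w-KO))
for n,p in[("c",(235,195)),("a",(110,275)),("b",(137,297))]: w=ray("scene",((p[0]+.5)*.4-.5+210,(p[1]+.5)*.4-.5+90),.22);print(n,w,KR.T@(w-KO))
def st(n):
    s=sense();print(n,round(s["clock"],2),s["tool_pos"],s["contact_force"],s["moment"],round(s["gripper_width"],4))
R=Ro.from_euler('z',.122-YAW).as_matrix()@tool(0,1)
set_gripper(.085,40)
move_linear([.5726,-.3523,.16],R,feed=.2)
move_linear([.5726,-.3523,.06],R,feed=.1)
move_linear([.5726,-.3523,.005],R,feed=.04);st("down")
set_gripper(.055,60);st("grip")
move_linear([.5726,-.3523,.05],R,feed=.05);st("lift")
b=capture("scene");a=capture("top")
cv2.imwrite("pics/g4.png",cv2.convertScaleAbs(np.hstack([cv2.resize(a[130:250,320:440],(400,400)),cv2.resize(b[220:360,70:210],(400,400))])[:,:,::-1],alpha=1.3))
E
```

```text
c [0.5725 0.1547 0.22  ] [0.0003 0.0778 0.22  ]
b [0.6141 0.0038 0.22  ] [ 0.0189 -0.0777  0.22  ]
a [ 0.579  -0.0019  0.22  ] [-0.0167 -0.0781  0.22  ]
c [0.5709 0.1549 0.22  ] [-0.0012  0.0782  0.22  ]
a [ 0.5769 -0.0024  0.22  ] [-0.0188 -0.0783  0.22  ]
b [0.612  0.0061 0.22  ] [ 0.0171 -0.0751  0.22  ]
down 27.11 [ 0.5728 -0.3524  0.0053] [-0.3372  0.5509 -0.157 ] [-0.0118  0.0404  0.0337] 0.085
grip 27.43 [ 0.573  -0.3525  0.0057] [-0.607   0.071   5.5465] [0.1313 0.174  0.0263] 0.0648
lift 28.48 [ 0.5724 -0.3521  0.0496] [-0.797   0.0323 -3.9216] [0.0064 0.0402 0.0122] 0.065
```

View pics/g4.png

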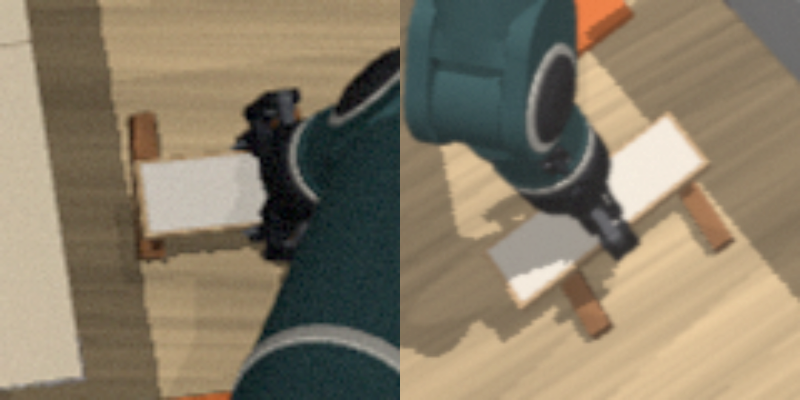

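The shelf is gripped at mid-length and hangs level, clear of the battens at (148,190) in the left panel and at (585,305) and (705,215) in the right. I carry it over the kiln and lower it with force checks.

```bash
python3 - <<'E'
from h import *
def fz(): return np.mean([(sense()["contact_force"][2],pause(.02))[0] for _ in range(4)])
R=Ro.from_euler('z',.122-YAW).as_matrix()@tool(0,1);R1=tool(0,1)
move_linear([.5726,-.3523,.42],R,feed=.2)
p=W([0,0,.42]);move_linear(p,R1,feed=.18)
p[2]=.26;move_linear(p,R1,feed=.12)
p[2]=.212;move_linear(p,R1,feed=.05);pause(.2);f0=fz();print(sense()["clock"],f0,sense()["tool_pos"])
for i in range(14):
    d=fz()-f0;s=sense();print(i,s["tool_pos"],round(d,2),s["moment"],round(s["clock"],2))
    if d>3: break
    p[2]-=.001;move_linear(p,R1,feed=.004);pause(.1)
a=capture("top");b=capture("scene")
cv2.imwrite("pics/g5.png",cv2.convertScaleAbs(np.hstack([cv2.resize(a[95:240,175:320],(400,400)),cv2.resize(b[90:250,210:370],(400,400))])[:,:,::-1],alpha=1.3))
E
```

```text
35.975 -4.420533729513471 [0.5839 0.0778 0.2123]
0 [0.5839 0.0778 0.2122] -0.11 [-0.0099 -0.0099  0.0185] 36.04
1 [0.5838 0.0778 0.211 ] 0.15 [ 0.0086 -0.0045  0.019 ] 36.61
2 [0.5838 0.0778 0.21  ] 0.4 [0.0237 0.023  0.0355] 37.17
3 [0.5838 0.0778 0.209 ] -0.16 [ 0.016   0.0381 -0.0022] 37.74
4 [0.5838 0.0778 0.208 ] -0.12 [-0.0838 -0.0108  0.033 ] 38.31
5 [0.5838 0.0778 0.207 ] -0.3 [-0.0343 -0.0255  0.0216] 38.88
6 [0.5838 0.0778 0.206 ] -0.11 [0.0546 0.0026 0.0181] 39.44
7 [0.5841 0.0778 0.2057] 8.94 [-0.0543  0.5057 -0.0116] 40.01
```

View pics/g5.png

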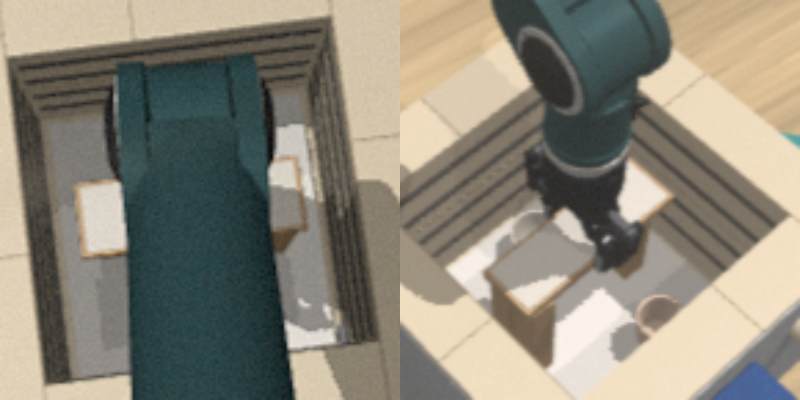

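The shelf rests at the expected height: the contact TCP is 0.2057 against 0.2055 predicted, and the shelf spans all three posts in both panels. I release it and back off.

```bash
python3 - <<'E'
from h import *
p=W([0,0,.2058]);R1=tool(0,1)
move_linear(p,R1,feed=.004);set_gripper(.085,20);pause(.3);print(sense()["contact_force"],sense()["gripper_width"])
p[2]=.26;move_linear(p,R1,feed=.06)
p[2]=.42;move_linear(p,R1,feed=.15)
move_linear([.5726,-.25,.42],R1,feed=.22)
a=capture("top");b=capture("scene");print(sense()["clock"])
cv2.imwrite("t9.png",a[:,:,::-1]);cv2.imwrite("s9.png",b[:,:,::-1])
cv2.imwrite("pics/g6.png",cv2.convertScaleAbs(np.hstack([cv2.resize(a[95:240,175:320],(400,400)),cv2.resize(b[90:250,210:370],(400,400))])[:,:,::-1],alpha=1.3))
E
```

```text
[-0.0113  0.6683  1.117 ] 0.08452996157089436
45.1083
```

View pics/g6.png

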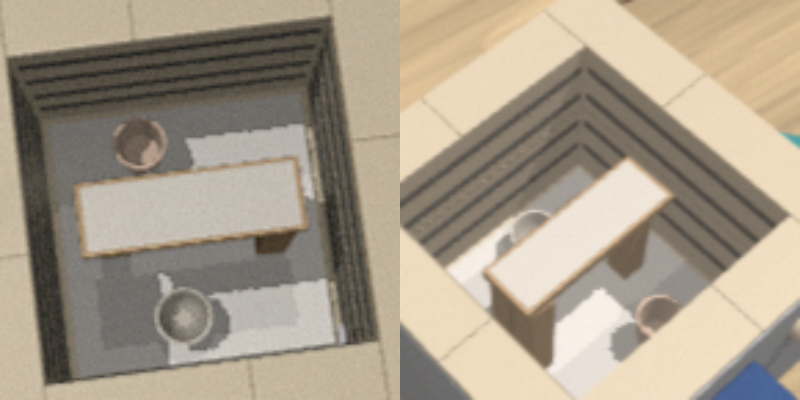

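The shelf lies flat, with corners at about (76,185), (297,157), (306,229) and (84,257) in the left panel. The cup (140,145) and dish (184,317) are where they were. One numeric check, then I hand in.

```bash
python3 - <<'E'
from h import *
f=145/400
C=np.array([ray("top",((p[0]+.5)*f-.5+175,(p[1]+.5)*f-.5+95),.234) for p in[(76,185),(297,157),(306,229),(84,257)]])
K=(C-KO)@KR;c=K.mean(0);v=K[0]+K[3]-K[1]-K[2];ang=np.arctan2(-v[0],v[1]);print(K,c,"yaw err",ang,[np.linalg.norm(K[i]-K[i-1]) for i in range(4)])
ok=True
for n,p,l in[("c",(0,.078),.025),("a",(-.018,-.078),.032),("b",(.018,-.077),.032)]:
    q=Ro.from_euler('z',-ang).as_matrix()[:2,:2]@(np.array(p)-c[:2]);print(n,q);ok&=abs(q[0])<l and abs(q[1])<.097
if ok: sign_off();print("signed",sense()["clock"])
E
```

```text
[[ 0.0331  0.0983  0.234 ]
 [ 0.0324 -0.0981  0.234 ]
 [-0.0322 -0.0969  0.234 ]
 [-0.0311  0.099   0.234 ]] [0.0006 0.0006 0.234 ] yaw err -0.004418861730019236 [np.float64(0.06427044799804538), np.float64(0.19639661348567228), np.float64(0.06462953589699824), np.float64(0.1959522342677172)]
c [-0.0009  0.0774]
a [-0.0182 -0.0786]
b [ 0.0178 -0.0775]
the job is handed in; nothing more can be done
the job is handed in; nothing more can be done
```

The job is handed in, at about 45 s on the robot's clock. I gripped post_c where it leaned, tipped it upright inside the kiln and stood it opposite the pair. Then I laid the shelf across all three posts, let go and drew the arm clear.

**Last checks, all within limits:**
- **Posts:** post_c is about 156 mm from the middle of the pair. In the shelf's frame the post centres are at c (-1, 77), a (-18, -79) and b (18, -78) mm.
- **Shelf:** it is within 1 mm of centre and turned about 0.3° from the kiln's axes. It touched down within 0.2 mm of the expected height and looks level in both views.
- **Pots and standing posts:** the last pictures show the pots in their original places. The standing posts measured unmoved (within 3 mm) before the shelf hid them, and nothing suggests they shifted after that.

**Disagreements:** the two cameras differ by about 2–3 mm. The sizes I measured came out about 2–3% small, which is in line with the calibration and picking pixels by eye. I did not measure the shelf's level or the contact force on post_c directly after release. No check failed.

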